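Load a specimen carrier under the microscope and shut the drawer

ROBOT

A 6-joint arm with a two-finger parallel gripper is mounted at the origin on the work surface. World frame = base frame: x ahead of the robot, y to its left, z up, the work surface at z = 0. Lengths are in m, angles in rad, forces in N, time in s.
With the tool pointing down it reaches from about 0.35 to 0.775 m from the base axis. Payload 5.5 kg.
Tool frame: the origin (TCP) lies between the finger pads; the fingertips stand 19 mm ahead of it and the grasp point (between the pads) is the TCP; z points along the fingers, y is the line along which they close (so a half turn about z gives the same grasp; the last joint's range is limited). The gripper opens to 85 mm and grips with 20 to 120 N. Pads are 22 mm wide; open, the fingers measure 114 mm over their backs; the gripper's body (76 mm by 85 mm) begins 54 mm behind the grasp point. The pads swing forward as they close: fully open they stand 13 mm farther back than shut.
Start: joints at [1.167, 0.313, 0.046, 1.304, 0, 1.431], TCP at [0.15, 0.555, 0.25] pointing down, gripper open.
Joint ranges: [-2.76, 2.76], [-0.86, 1.69], [-1.03, 1.26], [-2.2, 2.34], [-1.47, 1.5], [-3.14, 3.14]. Speed limits (rad/s): [2.57, 2.57, 3.14, 3.14, 3.14, 3.14].

INTERFACE

Orientations are given as a unit quaternion [w, x, y, z].
In Python, from workcell import env gives the robot as it stands.
- The arm moves only by the shell command python3 -m pendant 'ROWS' [FORCE]. ROWS is JSON, a list of rows, each an object with "travel": the shift along the tool's x, y, z scaled (see below), a list of three; "rot": the turn, a rotation vector about the tool's x, y, z scaled (see below), a list of three; "fingers": the opening, from -1 (shut) to 1 (fully open). In form: [{"travel": [dx, dy, dz], "rot": [wx, wy, wz], "fingers": fingers}, ...]. A call has 1 to 10 rows; each row is the pose to reach, as a shift and turn from the pose commanded when the call began, along the tool's axes at that moment; what a row does not reach only later rows make up. The controller multiplies each number of a shift by 0.12 m and each number of a turn by 60 degrees. A row lasts 1/10 s, in which the tool goes at most 50 mm and 8.59 degrees, less where a joint would pass 70% of its speed; a pose out of reach is approached as far as the arm can. A call with a number of a shift or a turn outside -1 to 1 is refused whole. A call with a gripper value outside its range is refused whole. The fingers move at their own pace and stop on an object; FORCE is the grip in N (left out, the last holds). Time passes only in rows, so rows that repeat a pose let the fingers close. It gives the time, the measured TCP pose, the force, the opening and the grip force at its end, in the units of the state.
- env.get_state(): the state, without advancing time (a new reading comes with each control period).
- env.read_camera(name): name is "scene" or "top" or "wrist"; returns (picture, depth): 384x512x3 uint8, blue, green, red; 384x512 float32, m along the optical axis (not along the pixel's ray), 0 where there is no reading.
- env.camera_model(name): a dict with "fovy" (degrees; the focal length in pixels is half the picture's height over the tangent of half this angle, whatever the lens; pixels are square), "cx", "cy" (the principal point, pixels), "rvec" (rotation vector, rad) and "tvec" (3), from world to camera coordinates, as OpenCV has them; the wrist camera has in their place "T_tool_cam" (4x4, takes a point from camera to tool coordinates, whose origin is the TCP and whose axes are the flange's). Camera axes: x right, y down, z forward; pixel columns grow to the right and rows downward; lengths in m; the calibration is good to about 2 mm. A picture is of the moment at which its call begins: read the wrist's pose just before it. camera_model takes no time and is no camera call.
- env.hand_in(): hands the job in; it is judged then, once.
Trained networks look in the newest picture that a camera, given by its name, has taken for a name from the list of things; names that differ only in an ending like _2 or _b are one class to them, and where a whole thing is asked for, a point or a joint stands for the part that bears it (a point fixed in the world has none). Each returns a list of dicts, best first, with "conf" (0 to 1); they miss things now and then, are a little off and sometimes report something else, mostly with a low value. They report only what shows in the picture. A call takes as long as a camera call. They do not tell look-alikes from the thing itself.
- env.outline_of(camera, target): "mask" (384x512 bool, what is visible of it) and "xy" ([column, row] in pixels, amid what is visible of it).
The state is a dict: "clock": time; "joint_pos": joint angles; "qvel": joint speeds; "tau": joint torques, N m; "tcp_pos": TCP position; "orientation": TCP orientation; "wrist_force": force on the tool from outside, world axes, zero at the start; "ft_torque": the same for the moment, N m; "finger_gap": finger opening in m; "grip_force": force on a finger pad.
Only numpy, scipy, OpenCV 4.12 (cv2) and the standard library are available. Lean on these libraries where they do the work, as an engineer would, in place of code of your own. Each camera call takes 0.05 s, during which the arm holds its last target. There are 200 camera calls.

TASK

Take the carrier with the round mount out of the open specimen drawer, lay it flat between the guide rails on the microscope stage, and slide it under the objective until its nose is up against the stop; nothing may touch the objective. Leave the carrier with the square mount lying in the drawer, push the drawer fully shut, and do not disturb the other things on the bench.

Things in the scene. Friction and masses are not known exactly. Their poses are not given: they have to be found in the camera images.
- carrier_round: Flat aluminium plate 155 x 50 x 6 mm; on it a dark resin cylinder mount (32 mm across, 22 tall; top 28 mm above the underside) near the nose and an upright grip fin near the tail. z up, x from fin to nose. Origin: underside, below the mount's centre; plate x -130 to +25 mm. The one to load; starts in the open drawer, fin to the drawer's front, on either side of the other.
- carrier_round_fin (a point): Middle of the top of the round-mount carrier's grip fin, at (-108, 0, 56) mm in the carrier's frame. The fin is 30 mm long (along the carrier's x), 12 mm thick and stands 50 mm above the plate. The other carrier has the same fin.
- carrier_square: Flat aluminium plate 155 x 50 x 6 mm; on it a dark resin block mount (30 x 30 mm, 22 tall) near the nose and an upright grip fin near the tail. z up, x from fin to nose. Origin: underside, below the mount's centre; plate x -130 to +25 mm. It stays in the drawer.
- scope: Microscope, fixed: cream foot, column and head, black stage. Origin: on the bench straight below the objective; x from its front to its column, z up. Stage top 140 mm above the bench, x -200 to +60, y -80 to +80 mm. Head over the stage: from 226 up to 420 mm above the bench, forward to x = -35 mm, y within 35 mm. Column from x = +120 mm.
- objective: Working objective: steel cylinder 28 mm across, 50 mm long, hanging from the head over the stage, its tip 16 mm across. Origin: centre of its lower tip, 36 mm above the stage top (carrier with mount: 28 mm tall).
- stage_spot (a point): Point on the stage top below the objective, where the loaded carrier's origin belongs (fin towards the microscope's front). Axes as the microscope's. The steel stop bar, 12 mm tall, crosses the stage with its face 25 mm beyond this point (x = +25 mm), so the carrier's nose touches it then.
- rail_mouth (a point): Point on the stage top, midway between the front ends of the straight guide rails, 100 mm in front of stage_spot. Two steel rails 12 mm tall and wide run along the microscope's x from here to the stop, inner faces 56 mm apart. In front of here they flare outwards, 20 degrees each, for 53 mm, to about 94 mm apart.
- cab_front (a point): Low grey drawer cabinet, fixed, 320 mm deep, 290 wide (y), 110 tall. This point: middle of the lower edge of its front, on the bench; x points into the cabinet, z up. One drawer with a white front: floor 22 mm, side rims 88 mm, front panel's top 99 mm above the bench; 248 mm wide inside. The top board begins at x = +15 mm.
- drawer (a joint): How far the drawer is open, in m: 0 = fully shut, about 0.20 to 0.225 at the start. It slides along the cab_front's x and stays where it is left.
- drawer_handle (a point): The middle of the drawer's steel bar handle, 120 mm long along the cab_front's y, 35 mm in front of the drawer's front panel and 72 mm above the bench. The point moves with the drawer.
- cap: Bystander: a black plastic dust cap, 44 mm across, 18 mm tall, on the bench. Origin: centre of its underside.
- cleaner: Bystander: a small white bottle, 44 mm across, 100 mm tall, standing on the bench. Origin: centre of its underside.
- slidebox: Bystander: a small cardboard box, 90 x 60 x 40 mm, on the bench. Origin: centre of its underside.
Mind the look-alikes: they are no part of the job. What is shaped like the carrier_square but purple is not meant. Leave any brown look-alike of the carrier_round alone.

How it is judged:
At the end, for the whole second after the job is handed in: Round-mount carrier at rest, flat on the stage between the rails (within 0.05 rad tilt, 0.12 rad turn, 4 mm height), nose within 4 mm of the stop, 6 mm sideways; drawer shut within 4 mm; square-mount carrier lying flat in the drawer (x of carrier_round in the frame of scope between -0.004 and 0.004 m and y of carrier_round in the frame of scope between -0.006 and 0.006 m and z of carrier_round in the frame of stage_spot between -0.003 and 0.004 m and angle between carrier_round's own z axis and vertical below 0.05 rad and angle between the x axis of carrier_round and the x axis of scope, either way round below 0.12 rad and linear speed of carrier_round below 0.01 m/s and value of joint drawer below 0.004 m and x of carrier_square in the frame of cab_front between 0 and 0.32 m and y of carrier_square in the frame of cab_front between -0.13 and 0.13 m and z of carrier_square in the frame of cab_front below 0.04 m and angle between carrier_square's own z axis and vertical below 0.15 rad); the robot touches nothing.
It fails at once if the objective is touched (over 1 N) (contact force between objective and anything else above 1 N).
It fails at once if a bystander (cap, bottle, box) is shifted by more than 30 mm (distance of any of cap, cleaner, slidebox from where it was at the start of the episode above 0.03 m).
It fails at once if the bottle is tipped over (angle between cleaner's own z axis and vertical above 0.5 rad).
It fails at once if the square-mount carrier is taken up out of the drawer (height (world z) of carrier_square above 0.1 m).
It also fails if it takes over 70 s, if anything falls off the work surface, if the arm or the gripper's body presses on something with over 40 N, if the wrist force passes 120 N, or if a joint passes its speed limit or range.

## Working session

There is one attempt and no reset: what is moved stays moved. The work goes in short steps, Python scripts to look and compute and a shell command to move; the robot and the scene stay as the last step left them, time stands still between calls to the robot, and variables do not carry over. Pictures are saved under pics/ and viewed, at most 10 in all, crops included, and the job is handed in when it is done.

```bash
mkdir -p pics
cat > h.py <<'E'
import numpy as np, cv2
from workcell import env
from scipy.spatial.transform import Rotation as R
def cam(name):
    m=env.camera_model(name); f=192/np.tan(np.radians(m["fovy"])/2)
    K=np.array([[f,0,m["cx"]],[0,f,m["cy"]],[0,0,1]])
    if "rvec" in m:
        Rw=R.from_rotvec(np.ravel(m["rvec"])).as_matrix(); t=np.ravel(m["tvec"])
        return K,Rw.T,-Rw.T@t   # cam->world
    s=env.get_state(); q=s["orientation"]; Rt=R.from_quat([q[1],q[2],q[3],q[0]]).as_matrix()
    T=np.array(m["T_tool_cam"])
    return K,Rt@T[:3,:3],Rt@T[:3,3]+s["tcp_pos"]
def cloud(name):
    c=cam(name); img,d=env.read_camera(name); K,A,t=c
    v,u=np.mgrid[:384,:512]
    P=np.stack([(u-K[0,2])/K[0,0]*d,(v-K[1,2])/K[1,1]*d,d],-1)@A.T+t
    P[d==0]=np.nan
    return img,P
E
python3 - <<'E'
from h import *
ims=[]
for n in("scene","top"):
    img,P=cloud(n); ims.append(img); np.save(n+".npy",P); cv2.imwrite(n+".png",img)
    print(n,cam(n)[2],env.camera_model(n).keys())
    for t in("carrier_round","carrier_round_fin","carrier_square","scope","objective","drawer_handle","cab_front","cap","cleaner","slidebox"):
        for r in env.outline_of(n,t)[:3]:
            p=P[r["mask"]]; print(t,round(r["conf"],2),np.round(r["xy"]),r["mask"].sum(),np.round(np.nanmedian(p,0),3),np.round(np.nanmin(p,0),3),np.round(np.nanmax(p,0),3))
cv2.imwrite("pics/a.png",cv2.resize(ims[0],(800,600))); cv2.imwrite("pics/b.png",cv2.resize(ims[1],(800,600)))
E
```

```text
scene [ 1.2166332  -0.97754554  0.95319106] dict_keys(['fovy', 'cx', 'cy', 'rvec', 'tvec'])
carrier_round 0.71 [197. 260.] 477 [ 0.561 -0.401  0.03 ] [ 0.497 -0.457  0.022] [ 0.68  -0.363  0.112]
carrier_round 0.61 [150. 298.] 755 [ 0.54  -0.593  0.008] [ 0.453 -0.622 -0.002] [ 0.617 -0.552  0.059]
carrier_round 0.6 [307. 164.] 4739 [0.654 0.2   0.143] [-0.505  0.022 -0.457] [0.854 2.058 0.424]
carrier_round_fin 0.88 [147. 301.] 735 [ 0.537 -0.594  0.008] [ 0.447 -0.623 -0.001] [ 0.616 -0.557  0.059]
carrier_round_fin 0.65 [197. 262.] 467 [ 0.56  -0.401  0.03 ] [ 0.497 -0.424  0.022] [ 0.638 -0.363  0.082]
carrier_square 0.96 [221. 242.] 411 [ 0.549 -0.281  0.031] [ 0.486 -0.302  0.02 ] [ 0.632 -0.24   0.084]
carrier_square 0.87 [264. 219.] 369 [ 0.589 -0.068  0.01 ] [ 0.504 -0.088  0.001] [ 0.666 -0.029  0.06 ]
carrier_square 0.36 [310. 166.] 4783 [0.652 0.2   0.143] [-0.137 -0.002 -0.22 ] [0.852 1.616 0.424]
scope 0.86 [308. 164.] 4751 [0.655 0.199 0.144] [ 0.057 -0.002 -0.002] [0.854 1.041 0.424]
scope 0.59 [218. 237.] 332 [ 0.544 -0.281  0.031] [ 0.486 -0.302  0.022] [ 0.627 -0.2
[... 1477 characters left out ...]
] [0.917 0.602 0.424]
scope 0.65 [347. 198.] 648 [ 0.585 -0.391  0.029] [ 0.508 -0.421  0.016] [ 0.667 -0.365  0.083]
drawer_handle 0.71 [335. 207.] 4789 [ 0.545 -0.348  0.024] [ 0.401 -0.509 -0.007] [ 0.703 -0.202  0.106]
drawer_handle 0.23 [346. 200.] 632 [ 0.584 -0.391  0.029] [ 0.508 -0.421  0.02 ] [ 0.661 -0.365  0.083]
cab_front 0.66 [327. 153.] 12275 [ 0.727 -0.33   0.108] [ 0.401 -0.51  -0.007] [ 0.99  -0.167  0.119]
cap 0.54 [172. 263.] 151 [0.37  0.194 0.018] [ 0.35   0.173 -0.005] [0.391 0.221 0.024]
cleaner 0.7 [230. 149.] 200 [0.752 0.002 0.064] [ 0.739 -0.019 -0.005] [0.807 0.032 0.103]
slidebox 0.78 [105. 253.] 605 [0.396 0.421 0.039] [ 0.347  0.38  -0.   ] [0.449 0.47  0.047]
```

View pics/a.png

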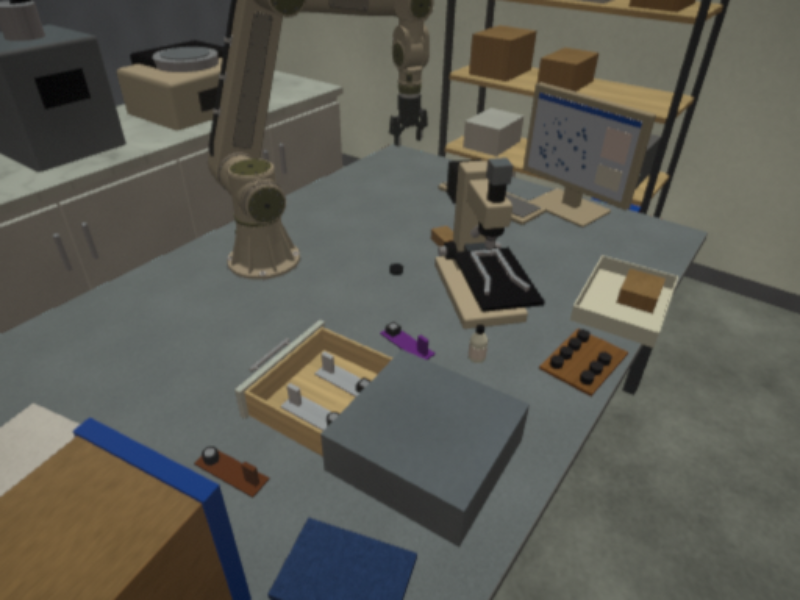

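View pics/b.png

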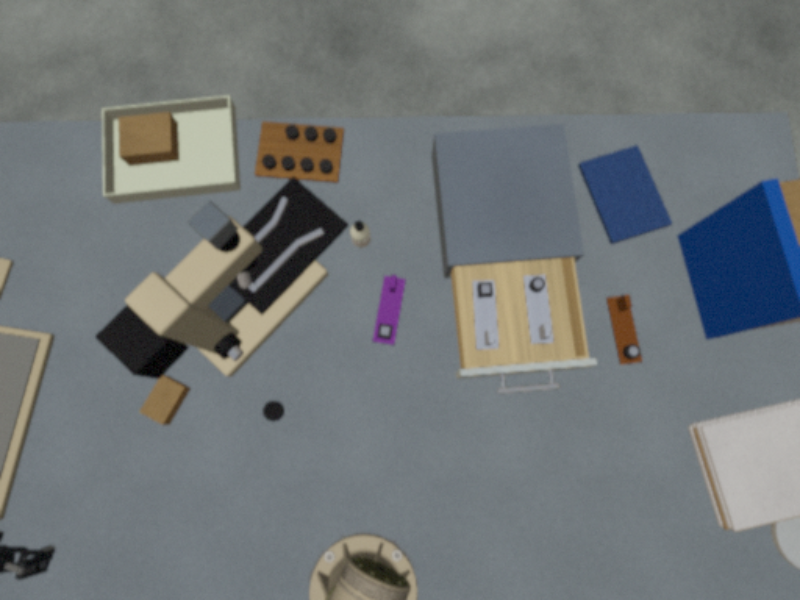

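Run:
```python
from h import *
a=cv2.imread("top.png")[150:270,200:440]
cv2.imwrite("pics/c.png",cv2.resize(a,(800,400),interpolation=cv2.INTER_CUBIC))
P=np.load("top.npy"); S=np.load("scene.npy")
def rect(m,l):
    p=P[m&np.isfinite(P[...,2])][:,:2]; r=cv2.minAreaRect((p*1000).astype(np.float32)); print(l,len(p),np.round(r[0],1),np.round(r[1],1),round(r[2],2),np.round(p.mean(0),4))
z=P[...,2];x=P[...,0];y=P[...,1]
dr=(x>.45)&(x<.68)
rect(dr&(y<-.34)&(y>-.45)&(z>.073)&(z<.09),"finA"); rect(dr&(y>-.32)&(y<-.22)&(z>.073)&(z<.09),"finB")
rect(dr&(y<-.345)&(y>-.44)&(z>.042)&(z<.056),"mountA"); rect(dr&(y>-.32)&(y<-.23)&(z>.042)&(z<.056),"mountB")
rect(dr&(y<-.345)&(y>-.44)&(z>.025)&(z<.032)&(x>.5),"plateA");
rect((y<-.1)&(z>.104)&(x>.5),"cabtop")
rect((y<-.1)&(y>-.52)&(z>.094)&(z<.103)&(x<.5),"front")
rect((y<-.1)&(y>-.52)&(z>.065)&(z<.077)&(x<.44),"handle")
rect((y>.05)&(z>.132)&(z<.1455)&(x>.4)&(x<.9),"stage")
rect((y>.05)&(z>.147)&(z<.158)&(x>.4)&(x<.9),"rails")
rect((y>.05)&(z>.41)&(z<.43)&(x>.4),"head")
```

```text
finA 84 [ 503.4 -391.8] [ 83.1 107.9] 3.64 [ 0.4914 -0.3937]
finB 83 [ 493.2 -267.2] [79.3 97.9] 3.41 [ 0.4847 -0.2683]
mountA 80 [ 584.3 -386.8] [ 31.5 137. ] 85.7 [ 0.6207 -0.3905]
mountB 81 [ 574.9 -270.9] [ 28.6 137.4] 87.62 [ 0.6222 -0.2734]
plateA 491 [ 584.5 -393. ] [ 94.9 168.2] 89.68 [ 0.5824 -0.3922]
cabtop 11989 [ 770.6 -540.9] [821.3 380. ] 75.6 [ 0.7524 -0.4954]
front 378 [ 453. -346.] [ 20.6 282.6] 3.93 [ 0.4502 -0.346 ]
handle 119 [ 419.4 -309.7] [ 37.4 207.7] 0.52 [ 0.4152 -0.3461]
stage 2583 [660.7 210.4] [160.4 387.1] 47.59 [0.7104 0.1503]
rails 409 [649.7 231.9] [116.8 338.5] 45.18 [0.6875 0.1715]
head 417 [656.7 215. ] [50.3 49.8] 47.89 [0.6555 0.2141]
```

View pics/c.png

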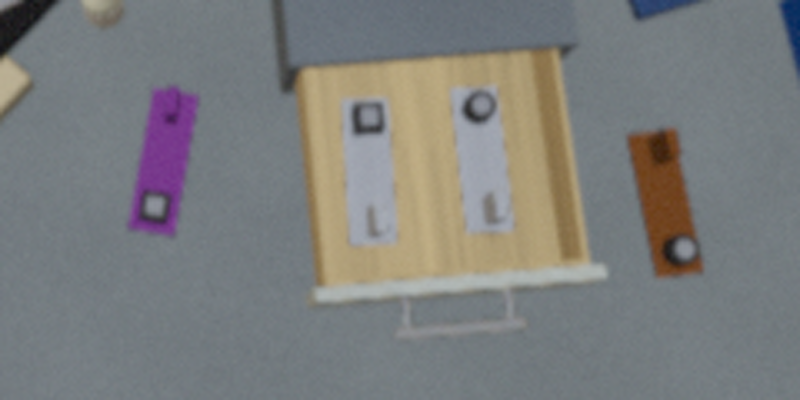

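Run:
```python
from h import *
P=np.load("top.npy"); S=np.load("scene.npy")
from scipy.optimize import minimize
for n,P in(("top",P),("scene",S)):
    z=P[...,2];x=P[...,0];y=P[...,1]
    for l,y0 in(("A",-.392),("B",-.268)):
        a=(abs(y-y0)<.03)
        for part,m in(("fin",a&(z>.072)&(z<.086)&(x>.465)&(x<.53)),("mount",a&(z>.043)&(z<.056)&(x>.58)&(x<.66))):
            p=P[m]; print(n,l,part,len(p),np.round(p.mean(0),4),np.round(np.percentile(p,[5,95],0)[:,:2],3).tolist())
    # stage fit: stage-top points inside rect; params x0,y0,th
    for l,m in (("front",(y<-.1)&(y>-.52)&(z>.092)&(z<.104)&(x<.48)),("cabedge",(y<-.22)&(y>-.47)&(z>.105)&(z<.116)&(x<.69)&(x>.5))):
        p=P[m][:,:2]; f=np.polyfit(p[:,1],p[:,0],1) if len(p)>5 else 0; print(n,l,len(p),f,np.round(p.min(0),3),np.round(p.max(0),3),np.round(np.median(p,0),3))
    m=(z>.134)&(z<.158)&(x>.5)&(x<.9)&(y>-.05)&(y<.4)
    q=P[m]; print(n,"stage pts",len(q))
    np.save(n+"_st.npy",q)
    r=cv2.minAreaRect((q[:,:2]*1000).astype(np.float32)); print(r)
    rail=q[q[:,2]>.148]; 
    st=q[q[:,2]<.1465]
    # score: rails model
    def railmodel(prm,pts):
        c,s=np.cos(prm[2]),np.sin(prm[2]); d=pts[:,:2]-prm[:2]; u=d[:,0]*c+d[:,1]*s; v=abs(-d[:,0]*s+d[:,1]*c)
        cen=34+np.clip(-100-u*1000,0,53)*np.tan(np.radians(20)); e=v*1000-cen
        return u*1000,e
    best=None
    for th in np.radians(np.arange(115,155,2)):
        for X in np.arange(.62,.70,.01):
            for Y in np.arange(.17,.25,.01):
                def f(p):
                    u,e=railmodel(p,rail); ok=(u>-165)&(u<45)
                    return np.where(ok,np.minimum(e**2,150),150).mean()
                v=f((X,Y,th))
                if best is None or v<best[0]: best=(v,(X,Y,th))
    r=minimize(f,best[1],method="Nelder-Mead",options=dict(initial_simplex=np.array(best[1])+np.array([[0,0,0],[.01,0,0],[0,.01,0],[0,0,.05]])))
    u,e=railmodel(r.x,rail); print("rails",len(rail),r.fun,np.round(r.x,4),np.degrees(r.x[2]),"u range",np.percentile(u,[1,5,50,95,99]))
    u,e=railmodel(r.x,st);c,s=np.cos(r.x[2]),np.sin(r.x[2]);v=1000*(-(st[:,0]-r.x[0])*s+(st[:,1]-r.x[1])*c);print("stage u",np.percentile(u,[1,3,50]),"v",np.percentile(v,[1,3,50,97,99]),"z",np.median(st[:,2]))
K,A,t=cam("wrist"); s=env.get_state(); print(s["tcp_pos"],s["orientation"],s["joint_pos"],t,A)
```

```text
top A fin 16 [ 0.5194 -0.3965  0.0778] [[0.505, -0.401], [0.528, -0.391]]
top A mount 66 [ 0.637  -0.3903  0.0496] [[0.625, -0.402], [0.651, -0.377]]
top B fin 31 [ 0.5172 -0.2752  0.078 ] [[0.506, -0.28], [0.529, -0.27]]
top B mount 77 [ 0.6278 -0.2736  0.0497] [[0.614, -0.287], [0.642, -0.259]]
top front 416 [-0.06767014  0.42682153] [ 0.433 -0.487] [ 0.465 -0.205] [ 0.45  -0.344]
top cabedge 330 [-0.03269213  0.67110063] [ 0.668 -0.469] [ 0.69  -0.222] [ 0.682 -0.309]
top stage pts 3074
((665.9447021484375, 205.59324645996094), (160.36813354492188, 373.49420166015625), 47.59370422363281)
rails 383 23.649959595358023 [0.6567 0.216  2.3964] 137.30281564440554 u range [-148.99439027 -143.78901312  -74.53564529  119.29552978  160.69755702]
stage u [-198.46590098 -194.53697624  -95.544424  ] v [-76.72315097 -72.75962568  15.83748153  77.30447087  79.25281306] z 0.14007057452212712
scene A fin 20 [ 0.5132 -0.4006  0.0792] [[0.466, -0.413], [0.528, -0.393]]
scene A mount 39 [ 0.6298 -0.3927  0.0513] [[0.62, -0.406], [0.637, -0.378]]
scene B fin 25 [ 0.5156 -0.2779  0.078 ] [[0.503, -0.28
[... 341 characters left out ...]
162.30612182617188, 372.781494140625), 46.88910675048828)
rails 245 42.806068428302154 [0.6537 0.2142 2.397 ] 137.33613601357044 u range [-149.82146721 -142.34123341  -40.32243358  121.56439649  141.95028582]
stage u [-200.77271139 -198.68208545  -96.17524386] v [-79.6418074  -76.37324277   3.98237681  77.23022371  78.606678  ] z 0.14176620566446307
[0.14994391 0.55513269 0.25030389] [1.48813145e-05 1.31504397e-01 9.91315587e-01 2.89863642e-05] [ 1.16741668e+00  3.13208237e-01  4.60643571e-02  1.30358862e+00
 -1.31259064e-05  1.43118949e+00] [0.08304328 0.57407438 0.37438247] [[ 0.26102062  0.92953994  0.26042991]
 [ 0.96533185 -0.25179639 -0.0687967 ]
 [ 0.00162603  0.26935865 -0.96303856]]
```

Run:
```python
from h import *
P=np.concatenate([np.load("scene.npy").reshape(-1,3),np.load("top.npy").reshape(-1,3)]); P=P[np.isfinite(P[:,2])]
a=1.1674; r=P[:,0]*np.cos(a)+P[:,1]*np.sin(a); l=-P[:,0]*np.sin(a)+P[:,1]*np.cos(a); z=P[:,2]
ok=(abs(l)<.12)&(z>.2)&(r>-.15)&(r<.75)
for r0 in np.arange(-.15,.75,.05):
    m=ok&(r>=r0)&(r<r0+.05)
    if m.sum()>3: print(round(r0,2),m.sum(),"z",np.round(np.percentile(z[m],[1,10,50,90,99]),3),"lat",np.round(np.percentile(l[m],[1,50,99]),3))
# scope upper parts, in scope frame
c,s=np.cos(2.3964),np.sin(2.3964); d=P[:,:2]-[.656,.215]; u=d@[c,s]; v=d@[-s,c]
for z0 in np.arange(.16,.5,.03):
    m=(z>z0)&(z<z0+.03)&(abs(u)<.25)&(abs(v)<.12)&(r<.48+0*r+1)
    if m.sum()>3: print("scope",round(z0,2),m.sum(),"u",np.round(np.percentile(u[m],[1,50,99]),3),"v",np.round(np.percentile(v[m],[1,50,99]),3))
```

```text
-0.1 288 z [0.202 0.221 0.254 0.3   0.311] lat [-0.105 -0.025  0.114]
-0.05 879 z [0.202 0.224 0.28  0.31  0.313] lat [-0.11  -0.098  0.115]
0.0 949 z [0.204 0.228 0.28  0.308 0.313] lat [-0.11  -0.093  0.082]
0.05 148 z [0.216 0.238 0.254 0.28  0.31 ] lat [-0.106 -0.073  0.008]
0.1 125 z [0.681 0.686 0.7   0.711 0.715] lat [0.006 0.014 0.114]
0.15 105 z [0.675 0.681 0.696 0.71  0.712] lat [0.003 0.011 0.022]
0.2 81 z [0.675 0.677 0.693 0.705 0.708] lat [0.013 0.028 0.057]
0.25 90 z [0.673 0.675 0.689 0.702 0.704] lat [0.017 0.028 0.048]
0.3 98 z [0.665 0.667 0.684 0.697 0.701] lat [0.017 0.027 0.051]
0.35 100 z [0.656 0.662 0.679 0.694 0.697] lat [0.017 0.028 0.057]
0.4 95 z [0.652 0.656 0.675 0.69  0.693] lat [0.022 0.032 0.055]
0.45 212 z [0.296 0.3   0.335 0.68  0.69 ] lat [0.029 0.057 0.083]
0.5 1263 z [0.256 0.303 0.397 0.636 0.682] lat [0.03  0.063 0.108]
0.55 657 z [0.312 0.339 0.524 0.654 0.681] lat [0.027 0.047 0.077]
0.6 184 z [0.245 0.256 0.334 0.645 0.677] lat [0.031 0.077 0.1  ]
scope 0.16 175 u [-0.009  0.131  0.185] v [-0.003  0.042  0.047]
scope 0.19 274 u [-0.013  0.123  0.191] v [-0.008  0.04   0.046]
scope 0.22 462 u [-0.026  0.126  0.245] v [-0.02   0.042  0.051]
scope 0.25 562 u [-0.036  0.116  0.247] v [-0.027  0.036  0.051]
scope 0.28 736 u [-0.036  0.087  0.245] v [-0.028  0.034  0.05 ]
scope 0.31 2553 u [-0.033  0.104  0.248] v [-0.047  0.011  0.047]
scope 0.34 1155 u [-0.02   0.149  0.188] v [-0.043  0.006  0.043]
scope 0.37 200 u [-0.027 -0.016  0.024] v [-0.022  0.022  0.026]
scope 0.4 607 u [-0.026 -0.003  0.024] v [-0.025  0.004  0.026]
```

```bash
python3 -m pendant '[{"travel":[0,0,-0.4],"rot":[0,0,0],"fingers":1},{"travel":[0,0,-0.8],"rot":[0,0,0],"fingers":1}]'; python3 -c "
from h import *; print(env.get_state())"
```

```text
clock: 1.3
tcp_pos: [0.1493, 0.5537, 0.3453]
orientation: [-0.001, 0.132, 0.991, -0.003]
wrist_force: [0.3, 1.0, 0.2]
finger_gap: 0.0851
grip_force: 0.0
{'clock': 1.3, 'joint_pos': array([1.16737375e+00, 3.11435028e-01, 2.74068217e-01, 1.53890867e+00,
       5.68397788e-05, 1.43119206e+00]), 'qvel': array([-1.59463470e-03,  2.86563889e-02,  1.29603049e+00,  1.18325919e+00,
        4.70212264e-04, -5.70271948e-04]), 'tau': array([ 4.23157057e-01, -4.73251712e+01,  2.34381866e+01, -1.14092320e+00,
       -8.75659607e-04, -2.85501329e-07]), 'tcp_pos': array([0.14933242, 0.55368792, 0.34532683]), 'orientation': array([-7.62103876e-04,  1.31526534e-01,  9.91308864e-01, -2.63158954e-03]), 'wrist_force': array([0.26073492, 0.973064  , 0.21622664]), 'ft_torque': array([ 0.13406657, -0.07696334, -0.02044166]), 'grip_force': 0.0, 'finger_gap': 0.08511513268122156}
```

```bash
python3 -m pendant '[{"travel":[-0.94,-0.61,0],"rot":[0,0,0],"fingers":1},{"travel":[-0.94,-0.61,0],"rot":[0,0,0],"fingers":1},{"travel":[-0.94,-0.61,0],"rot":[0,0,0],"fingers":1},{"travel":[-0.94,-0.61,0],"rot":[0,0,0],"fingers":1}]'|sed -n 2p
python3 -m pendant '[{"travel":[-0.82,-0.81,0],"rot":[0,0,0],"fingers":1},{"travel":[-0.82,-0.81,0],"rot":[0,0,0],"fingers":1},{"travel":[-0.82,-0.81,0],"rot":[0,0,0],"fingers":1},{"travel":[-0.82,-0.81,0],"rot":[0,0,0],"fingers":1}]'|sed -n 2p
python3 -m pendant '[{"travel":[-0.82,-0.81,0],"rot":[0,0,0],"fingers":1},{"travel":[-0.82,-0.81,0],"rot":[0,0,0],"fingers":1},{"travel":[-0.82,-0.81,0],"rot":[0,0,0],"fingers":1},{"travel":[-0.82,-0.81,0],"rot":[0,0,0],"fingers":1}]'
```

```text
tcp_pos: [0.242, 0.4526, 0.3469]
tcp_pos: [0.3109, 0.333, 0.3466]
clock: 2.5
tcp_pos: [0.3809, 0.2139, 0.3462]
orientation: [0.0, 0.134, 0.991, -0.0]
wrist_force: [-0.8, -0.1, -0.4]
finger_gap: 0.0853
grip_force: 0.0
```

```bash
python3 -m pendant '[{"travel":[-0.68,-0.94,0],"rot":[0,0,0],"fingers":1},{"travel":[-0.68,-0.94,0],"rot":[0,0,0],"fingers":1},{"travel":[-0.68,-0.94,0],"rot":[0,0,0],"fingers":1},{"travel":[-0.68,-0.94,0],"rot":[0,0,0],"fingers":1}]'|sed -n 2p
python3 -m pendant '[{"travel":[-0.52,-0.98,0],"rot":[0,0,0],"fingers":1},{"travel":[-0.52,-0.98,0],"rot":[0,0,0],"fingers":1},{"travel":[-0.52,-0.98,0],"rot":[0,0,0],"fingers":1},{"travel":[-0.52,-0.98,0],"rot":[0,0,0],"fingers":1}]'|sed -n 2p
python3 -m pendant '[{"travel":[-0.52,-0.98,0],"rot":[0,0,0],"fingers":1},{"travel":[-0.52,-0.98,0],"rot":[0,0,0],"fingers":1},{"travel":[-0.52,-0.98,0],"rot":[0,0,0],"fingers":1},{"travel":[-0.52,-0.98,0],"rot":[0,0,0],"fingers":1}]'|sed -n 2p
python3 -m pendant '[{"travel":[-0.36,-1,0],"rot":[0,0,0],"fingers":1},{"travel":[-0.36,-1,0],"rot":[0,0,0],"fingers":1},{"travel":[-0.36,-1,0],"rot":[0,0,0],"fingers":1},{"travel":[-0.36,-1,0],"rot":[0,0,0],"fingers":1}]'|sed -n 2p
python3 -m pendant '[{"travel":[-0.36,-0.68,0],"rot":[0,0,-0.3],"fingers":1},{"travel":[-0.36,-0.68,0],"rot":[0,0,-0.3],"fingers":1},{"travel":[-0.36,-0.68,0],"rot":[0,0,-0.3],"fingers":1},{"travel":[-0.36,-0.68,0],"rot":[0,0,-0.3],"fingers":1},{"travel":[-0.36,-0.68,0],"rot":[0,0,-0.3],"fingers":1}]'
python3 - <<'E'
from h import *
img,P=cloud("wrist"); cv2.imwrite("pics/d.png",img); np.save("wrist.npy",P)
for t in("carrier_round","carrier_round_fin","carrier_square"):
    for r in env.outline_of("wrist",t)[:2]: print(t,round(r["conf"],2),np.round(r["xy"]),r["mask"].sum(),np.round(np.nanmedian(P[r["mask"]],0),3))
z=P[...,2];x=P[...,0];y=P[...,1]
for l,y0 in(("A",-.392),("B",-.272)):
  a=(abs(y-y0)<.035)
  for part,m in(("fin",a&(z>.071)&(z<.086)&(x>.48)&(x<.56)),("mount",a&(z>.044)&(z<.056)&(x>.59)&(x<.67)),("plate",a&(z>.025)&(z<.032)&(x>.48)&(x<.67))):
    p=P[m]
    if len(p)<5: print(l,part,len(p)); continue
    r=cv2.minAreaRect((p[:,:2]*1000).astype(np.float32)); print(l,part,len(p),np.round(p.mean(0),4),np.round(r[0],1),np.round(r[1],1),round(r[2],2))
s=env.get_state();print(s["joint_pos"])
E
```

```text
tcp_pos: [0.43, 0.0837, 0.346]
tcp_pos: [0.4592, -0.0454, 0.3458]
tcp_pos: [0.489, -0.1751, 0.3453]
tcp_pos: [0.499, -0.3015, 0.3451]
clock: 4.6
tcp_pos: [0.5191, -0.3882, 0.3468]
orientation: [0.0, -0.026, 1.0, 0.0]
wrist_force: [-0.7, 0.2, 0.6]
finger_gap: 0.0851
grip_force: 0.0
carrier_round 0.77 [251. 192.] 2682 [ 0.575 -0.392  0.029]
carrier_round 0.63 [131. 157.] 2733 [ 0.535 -0.583  0.007]
carrier_round_fin 0.95 [134. 156.] 2982 [ 0.534 -0.583  0.007]
carrier_round_fin 0.92 [246. 189.] 2719 [ 0.575 -0.392  0.029]
carrier_square 0.74 [322. 190.] 2738 [ 0.567 -0.278  0.029]
carrier_square 0.6 [441. 202.] 2860 [ 0.588 -0.065  0.008]
A fin 182 [ 0.526  -0.3949  0.0781] [ 526.4 -395. ] [28.8 11.7] 2.75
A mount 290 [ 0.6337 -0.389   0.0505] [ 634.9 -389. ] [31.2 29.6] 2.99
A plate 2128 [ 0.5733 -0.3922  0.0286] [ 572.3 -385.5] [173.   63.9] 2.96
B fin 194 [ 0.5154 -0.2751  0.0779] [ 515.8 -274.4] [12.7 28.8] 88.71
B mount 349 [ 0.6231 -0.2733  0.0506] [ 624.  -272.4] [30.9 30.4] 1.99
B plate 1991 [ 0.563  -0.2762  0.0288] [ 578.3 -273.3] [180.   65.3] 0.39
[-7.67611002e-01  4.73824018e-01  5.20218456e-01  1.61600414e+00
  2.72981626e-04 -8.19135905e-01]
```

View pics/d.png

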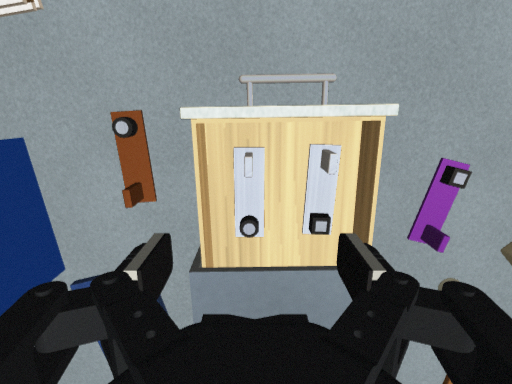

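```bash
python3 -m pendant '[{"travel":[-0.055,-0.06,0.4],"rot":[0,0,0],"fingers":1},{"travel":[-0.055,-0.06,0.8],"rot":[0,0,0],"fingers":1},{"travel":[-0.055,-0.06,0.8],"rot":[0,0,0],"fingers":1}]'|sed -n 2p
python3 -m pendant '[{"travel":[0,0,0.4],"rot":[0,0,0],"fingers":1},{"travel":[0,0,0.8],"rot":[0,0,0],"fingers":1},{"travel":[0,0,0.8],"rot":[0,0,0],"fingers":1}]'|sed -n 2p
python3 -m pendant '[{"travel":[0,0,0.2],"rot":[0,0,0],"fingers":1},{"travel":[0,0,0.4],"rot":[0,0,0],"fingers":1},{"travel":[0,0,0.6],"rot":[0,0,0],"fingers":1},{"travel":[0,0,0.77],"rot":[0,0,0],"fingers":1},{"travel":[0,0,0.77],"rot":[0,0,0],"fingers":1},{"travel":[0,0,0.77],"rot":[0,0,0],"fingers":1}]'
```

```text
tcp_pos: [0.5208, -0.3925, 0.2408]
tcp_pos: [0.5231, -0.3952, 0.1502]
clock: 6.0
tcp_pos: [0.5272, -0.3993, 0.0655]
orientation: [0.002, -0.025, 1.0, -0.001]
wrist_force: [-0.1, -0.2, -1.3]
finger_gap: 0.0854
grip_force: 0.0
```

```bash
python3 -m pendant '[{"travel":[0,0,0],"rot":[0,0,0],"fingers":1}]'|sed -n 2p
python3 -m pendant '[{"travel":[0,0.025,0],"rot":[0,0,0],"fingers":-0.3},{"travel":[0,0.025,0],"rot":[0,0,0],"fingers":-1},{"travel":[0,0.025,0],"rot":[0,0,0],"fingers":-1},{"travel":[0,0.025,0],"rot":[0,0,0],"fingers":-1},{"travel":[0,0.025,0],"rot":[0,0,0],"fingers":-1},{"travel":[0,0.025,0],"rot":[0,0,0],"fingers":-1},{"travel":[0,0.025,0],"rot":[0,0,0],"fingers":-1},{"travel":[0,0.025,0],"rot":[0,0,0],"fingers":-1}]' 70
```

```text
tcp_pos: [0.5272, -0.3993, 0.0654]
clock: 6.9
tcp_pos: [0.5253, -0.395, 0.062]
orientation: [0.0, -0.025, 1.0, -0.0]
wrist_force: [-0.1, -0.6, 1.8]
finger_gap: 0.011
grip_force: 68.7
```

```bash
python3 -m pendant '[{"travel":[0,0,-0.15],"rot":[0,0,0],"fingers":-1},{"travel":[0,0,-0.4],"rot":[0,0,0],"fingers":-1},{"travel":[0,0,-0.65],"rot":[0,0,0],"fingers":-1},{"travel":[0,0,-0.95],"rot":[0,0,0],"fingers":-1}]'|tail -5
python3 -m pendant '[{"travel":[0,0,-0.3],"rot":[0,0,0],"fingers":-1},{"travel":[0,0,-0.6],"rot":[0,0,0],"fingers":-1},{"travel":[0,0,-0.9],"rot":[0,0,0],"fingers":-1},{"travel":[0,0,-1],"rot":[0,0,0],"fingers":-1},{"travel":[0,0,-1],"rot":[0,0,0],"fingers":-1}]'
python3 -m pendant '[{"travel":[0,0.15,0],"rot":[0,0,-0.13],"fingers":-1},{"travel":[0,0.3,0],"rot":[0,0,-0.26],"fingers":-1},{"travel":[0,0.45,0],"rot":[0,0,-0.39],"fingers":-1},{"travel":[0,0.6,0],"rot":[0,0,-0.52],"fingers":-1},{"travel":[0,0.75,0],"rot":[0,0,-0.65],"fingers":-1},{"travel":[0,0.83,0],"rot":[0,0,-0.75],"fingers":-1},{"travel":[0,0.83,0],"rot":[0,0,-0.75],"fingers":-1}]'
```

```text
tcp_pos: [0.5242, -0.3937, 0.1749]
orientation: [-0.001, -0.025, 1.0, 0.002]
wrist_force: [0.5, -1.2, -2.0]
finger_gap: 0.0109
grip_force: 68.1
clock: 7.8
tcp_pos: [0.5258, -0.3952, 0.298]
orientation: [0.001, -0.025, 1.0, -0.001]
wrist_force: [0.7, 0.1, -1.3]
finger_gap: 0.0114
grip_force: 68.3
clock: 8.5
tcp_pos: [0.5195, -0.2934, 0.294]
orientation: [-0.001, -0.407, 0.914, 0.002]
wrist_force: [0.9, -0.4, -1.8]
finger_gap: 0.0113
grip_force: 68.3
```

```bash
python3 -m pendant '[{"travel":[-0.15,0.03,0],"rot":[0,0,-0.13],"fingers":-1},{"travel":[-0.3,0.07,0],"rot":[0,0,-0.26],"fingers":-1},{"travel":[-0.45,0.1,0],"rot":[0,0,-0.39],"fingers":-1},{"travel":[-0.6,0.13,0],"rot":[0,0,-0.52],"fingers":-1},{"travel":[-0.75,0.17,0],"rot":[0,0,-0.65],"fingers":-1},{"travel":[-0.84,0.19,0],"rot":[0,0,-0.75],"fingers":-1},{"travel":[-0.84,0.19,0],"rot":[0,0,-0.75],"fingers":-1}]'|sed -n 2,3p
python3 -m pendant '[{"travel":[-0.15,-0.1,0],"rot":[0,0,-0.13],"fingers":-1},{"travel":[-0.3,-0.2,0],"rot":[0,0,-0.26],"fingers":-1},{"travel":[-0.45,-0.3,0],"rot":[0,0,-0.39],"fingers":-1},{"travel":[-0.6,-0.4,0],"rot":[0,0,-0.52],"fingers":-1},{"travel":[-0.75,-0.5,0],"rot":[0,0,-0.65],"fingers":-1},{"travel":[-0.81,-0.54,0],"rot":[0,0,-0.738],"fingers":-1},{"travel":[-0.81,-0.54,0],"rot":[0,0,-0.738],"fingers":-1},{"travel":[-0.81,-0.54,0],"rot":[0,0,-0.738],"fingers":-1}]'
python3 - <<'E'
from h import *
img,P=cloud("wrist"); cv2.imwrite("pics/e.png",img); np.save("w2.npy",P)
imt,T=cloud("top"); np.save("t2.npy",T)
s=env.get_state();print(s["joint_pos"],s["tcp_pos"],s["orientation"])
E
```

```text
tcp_pos: [0.5712, -0.2044, 0.2943]
orientation: [0.0, 0.724, -0.689, -0.001]
clock: 10.0
tcp_pos: [0.6304, -0.1058, 0.2951]
orientation: [0.0, 0.93, -0.368, -0.001]
wrist_force: [0.7, -0.4, -1.6]
finger_gap: 0.0111
grip_force: 68.4
[-2.91942579e-01  4.41217121e-01  3.43033487e-01  1.47316227e+00
 -1.92449755e-04 -2.68173315e+00] [ 0.63034246 -0.10595843  0.29553525] [ 1.18929495e-04  9.30177187e-01 -3.67110768e-01 -2.65749293e-04]
```

View pics/e.png

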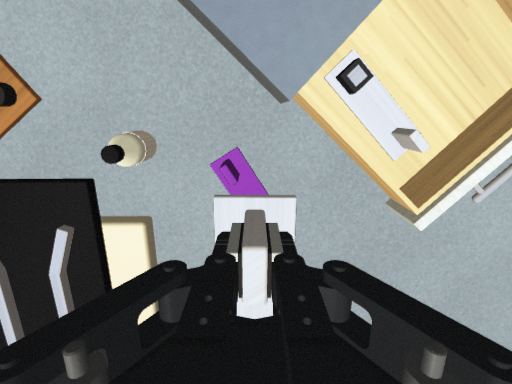

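Run:
```python
from h import *
P=np.load("w2.npy"); p=P.reshape(-1,3); p=p[np.isfinite(p[:,2])]
s=np.array([.63034,-.10596,.29553]); az=np.arctan2(2*.9302*-.3671,2*.9302**2-1); print("az",np.degrees(az))
c,n=np.cos(az),np.sin(az)
d=p-s; tx=d[:,0]*c+d[:,1]*n; ty=d[:,0]*n-d[:,1]*c; tz=d[:,2]
m=(tx>.016)&(tx<.06)&(abs(ty)<.05)&(tz>-.055)&(tz<-.02)
q=np.c_[tx,ty,tz][m]; r=cv2.minAreaRect((q[:,:2]*1000).astype(np.float32)); print("plate",m.sum(),np.median(q,0),r, np.percentile(q,[1,99],0))
b=q[q[:,0]>.012]; A=np.c_[b[:,:2],np.ones(len(b))]; print("plane",np.linalg.lstsq(A,b[:,2],rcond=None)[0])
# scope
th=2.3964; c,n=np.cos(th),np.sin(th); d=p[:,:2]-[.656,.215]; u=d@[c,n]*1000; v=d@[-n,c]*1000; z=p[:,2]
m=(z>.134)&(z<.146)&(u<-40)&(abs(v)<100); print("stage",m.sum(),np.median(z[m]),"u",np.percentile(u[m],[.5,2,50]),"v",np.percentile(v[m],[.5,2,50,98,99.5]))
# stage edges: +v edge vs u, front edge vs v
for lo in range(-190,-60,20):
    k=m&(u>lo)&(u<lo+20); 
    if k.sum()>20: print("v edge at u",lo+10,k.sum(),np.percentile(v[k],[98,99.5]))
for lo in range(-70,80,20):
    k=m&(v>lo)&(v<lo+20)
    if k.sum()>20: print("u edge at v",lo+10,k.sum(),np.percentile(u[k],[.5,2]))
k=(z>.147)&(z<.158)&(u<20)&(abs(v)<70)
for lo in range(-160,0,15):
    for sg in(1,-1):
        j=k&(u>lo)&(u<lo+15)&(v*sg>0)
        if j.sum()>5: print("rail",lo+7,sg,j.sum(),np.round(np.percentile(v[j],[5,50,95]),1))
```

```text
az -43.07162825283421
plate 420 [ 0.01729216 -0.00105813 -0.03470063] ((16.978546142578125, -0.5414829254150391), (2.05405330657959, 49.436031341552734), 0.18242110311985016) [[ 0.01605351 -0.02461129 -0.03928043]
 [ 0.01792187  0.02356618 -0.0326674 ]]
plane [-2.00284849e+00 -1.18732524e-02 -1.01234717e-03]
stage 11251 0.14092600696135382 u [-197.39184534 -196.37842059 -130.06092087] v [-30.44431968 -29.01320137  23.22046442  78.78556697  79.300892  ]
v edge at u -180 1694 [78.90014217 79.46392963]
v edge at u -160 1682 [78.96261074 79.36702824]
v edge at u -140 1476 [78.8214685  79.37102811]
v edge at u -120 1412 [78.93332459 79.25122855]
v edge at u -100 1408 [78.73618104 79.16079557]
v edge at u -80 1313 [78.72269904 79.09898015]
v edge at u -60 1113 [77.78372345 78.83129875]
u edge at v -40 95 [-119.13183847 -117.03806946]
u edge at v -20 1842 [-194.86979083 -184.10028045]
u edge at v 0 2349 [-197.48943482 -196.70334536]
u edge at v 20 1802 [-197.46912528 -197.02194527]
u edge at v 40 1636 [-197.32618065 -197.05611669]
u edge at v 60 2186 [-197.23404986 -196.45315725]
u edge at v 80 1341 [-197.20645143 -195.90547986]
rail -153 1 67 [47.2 51.5 57. ]
rail -138 1 198 [42.7 50.2 56.4]
rail -123 1 183 [37.3 44.7 50.9]
rail -108 1 182 [31.5 39.4 45.7]
rail -93 1 166 [27.9 35.5 39.6]
rail -93 -1 37 [-29.9 -29.1 -27.9]
rail -78 1 173 [28.  35.7 39.1]
rail -78 -1 80 [-30.7 -29.4 -28.2]
rail -63 1 164 [27.9 35.6 39.3]
rail -63 -1 119 [-34.6 -29.6 -28.7]
rail -48 1 125 [28.3 34.  38.9]
rail -48 -1 146 [-37.9 -30.8 -28.6]
rail -33 -1 169 [-40.1 -31.4 -28.8]
rail -18 -1 159 [-39.9 -31.8 -28.5]
rail -3 -1 56 [-40.5 -34.6 -29. ]
```

```bash
python3 -m pendant '[{"travel":[-0.07,-0.23,0],"rot":[0,0,-0.006],"fingers":-1},{"travel":[-0.14,-0.46,0],"rot":[0,0,-0.006],"fingers":-1},{"travel":[-0.21,-0.7,0],"rot":[0,0,-0.006],"fingers":-1}]'|sed -n 2p
python3 -m pendant '[{"travel":[-0.07,-0.23,0],"rot":[0,0,0],"fingers":-1},{"travel":[-0.14,-0.46,0],"rot":[0,0,0],"fingers":-1},{"travel":[-0.21,-0.7,0],"rot":[0,0,0],"fingers":-1},{"travel":[-0.21,-0.7,0],"rot":[0,0,0],"fingers":-1}]'|sed -n 2p
python3 -m pendant '[{"travel":[0,0,0.2],"rot":[0,0,0],"fingers":-1},{"travel":[0,0,0.4],"rot":[0,0,0],"fingers":-1},{"travel":[0,0,0.6],"rot":[0,0,0],"fingers":-1},{"travel":[0,0,0.78],"rot":[0,0,0],"fingers":-1},{"travel":[0,0,0.78],"rot":[0,0,0],"fingers":-1},{"travel":[0,0,0.78],"rot":[0,0,0],"fingers":-1}]'
cat >> h.py <<'E'
O=np.array([.6544,.2170]); TH=2.3964
def where():
    s=env.get_state(); d=s["tcp_pos"][:2]-O; c,n=np.cos(TH),np.sin(TH); q=s["orientation"]
    X=R.from_quat([q[1],q[2],q[3],q[0]]).as_matrix()
    print("u,v mm",np.round([1e3*d@[c,n],1e3*d@[-n,c]],1),"z",round(1e3*s["tcp_pos"][2],1),"az err deg",round(np.degrees(np.arctan2(X[1,0],X[0,0])-TH+np.pi),2),"zaxis",np.round(X[:,2],3),"F",np.round(s["wrist_force"],1),"j",np.round(s["joint_pos"],2),"t",s["clock"])
E
python3 -c "
from h import *; where()"
```

```text
tcp_pos: [0.6694, -0.0269, 0.2961]
tcp_pos: [0.7084, 0.0554, 0.295]
clock: 11.4
tcp_pos: [0.7071, 0.0517, 0.2025]
orientation: [0.0, 0.932, -0.363, -0.0]
wrist_force: [-0.1, -0.0, -0.7]
finger_gap: 0.0113
grip_force: 68.6
u,v mm [-150.8   85.7] z 202.5 az err deg 0.1 zaxis [-0.001 -0.    -1.   ] F [-0.1 -0.  -0.7] j [-0.04  0.6   0.38  1.35 -0.   -2.44] t 11.4
```

```bash
python3 -m pendant '[{"travel":[0.01,-0.12,0],"rot":[0,0,0],"fingers":-1},{"travel":[0.01,-0.24,0],"rot":[0,0,0],"fingers":-1},{"travel":[0.01,-0.36,0],"rot":[0,0,0],"fingers":-1},{"travel":[0.01,-0.36,0],"rot":[0,0,0],"fingers":-1}]'|sed -n 2p
python3 -c "
from h import *; where()"
python3 -m pendant '[{"travel":[0,-0.12,0],"rot":[0,0,0],"fingers":-1},{"travel":[0,-0.24,0],"rot":[0,0,0],"fingers":-1},{"travel":[0,-0.36,0],"rot":[0,0,0],"fingers":-1},{"travel":[0,-0.36,0],"rot":[0,0,0],"fingers":-1},{"travel":[0,-0.36,0],"rot":[0,0,0],"fingers":-1}]'
python3 -c "
from h import *; where()"
```

```text
tcp_pos: [0.7392, 0.0847, 0.2042]
u,v mm [-152.    39.8] z 204.2 az err deg 0.25 zaxis [ 0.004  0.    -1.   ] F [ 0.1 -1.1 -1.7] j [ 0.01  0.68  0.52  1.4   0.   -2.39] t 11.8
clock: 12.3
tcp_pos: [0.7667, 0.1151, 0.2031]
orientation: [0.0, 0.932, -0.362, 0.0]
wrist_force: [0.2, -0.8, -2.1]
finger_gap: 0.0118
grip_force: 68.7
u,v mm [-151.6   -1.3] z 203.1 az err deg 0.2 zaxis [ 0.001 -0.    -1.   ] F [ 0.2 -0.8 -2.1] j [ 0.05  0.76  0.67  1.47 -0.   -2.35] t 12.3
```

```bash
python3 -m pendant '[{"travel":[0,0.01,0.05],"rot":[0,0,0.003],"fingers":-1},{"travel":[0,0.01,0.12],"rot":[0,0,0.003],"fingers":-1},{"travel":[0,0.01,0.12],"rot":[0,0,0.003],"fingers":-1}]'|sed -n 2p
cat > m.py <<'E'
from h import *
import sys
where(); tz=env.get_state()["tcp_pos"][2]
img,P=cloud("wrist"); cv2.imwrite(sys.argv[1],img)
p=P.reshape(-1,3); p=p[np.isfinite(p[:,2])]
c,n=np.cos(TH),np.sin(TH); d=p[:,:2]-O; u=d@[c,n]*1e3; v=d@[-n,c]*1e3; z=p[:,2]*1e3
pl=tz*1e3-34
k=(abs(z-pl)<3)&(abs(v)<32)&(u>-190)&(u<-100)
if k.sum()>20: print("plate",k.sum(),np.median(z[k]),"u",np.percentile(u[k],[1,5,99]),"v",np.percentile(v[k],[1,50,99]))
m=(z>134)&(z<145)&(abs(v)<90)&(u<-60); print("stage z",np.median(z[m]),"u",np.percentile(u[m],[.5,2]),"v",np.percentile(v[m],[.3,2,98,99.7]))
k=(z>148)&(z<156)&(abs(v)<70)&(abs(v)>27)
for lo in range(-160,20,20):
    for sg in(1,-1):
        j=k&(u>lo)&(u<lo+20)&(v*sg>0)
        if j.sum()>8: print("rail",lo+10,sg,j.sum(),np.round(np.percentile(v[j],[5,95]),1))
E
python3 m.py pics/f.png
```

```text
tcp_pos: [0.7647, 0.1142, 0.186]
u,v mm [-150.8    0.7] z 186.0 az err deg 0.0 zaxis [-0.003 -0.    -1.   ] F [-0.1 -0.3 -1.9] j [ 0.04  0.76  0.62  1.44 -0.   -2.35] t 12.6
plate 2336 152.39336309473435 u [-168.61543607 -168.21273715 -143.30297511] v [-23.96675374   0.79803627  25.11629723]
stage z 140.5434808374385 u [-200.1064138  -199.52841229] v [-79.63110149 -77.68896138  76.36193296  78.33688108]
rail -150 1 412 [43.5 55.9]
rail -150 -1 425 [-57.  -44.8]
rail -130 1 560 [37.2 51.5]
rail -130 -1 548 [-53.  -38.2]
```

View pics/f.png

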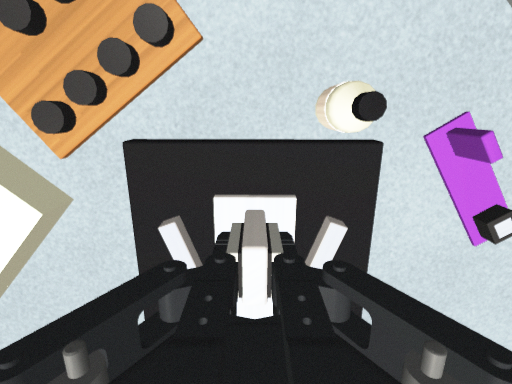

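```bash
python3 -m pendant '[{"travel":[0,-0.009,0.02],"rot":[0,0,0],"fingers":-1},{"travel":[0,-0.009,0.035],"rot":[0,0,0],"fingers":-1},{"travel":[0,-0.009,0.035],"rot":[0,0,0],"fingers":-1},{"travel":[0,-0.009,0.035],"rot":[0,0,0],"fingers":-1}]'|sed -n 2,4p
python3 -c "
from h import *; where()"
```

```text
tcp_pos: [0.7667, 0.1157, 0.1837]
orientation: [-0.0, 0.932, -0.364, 0.0]
wrist_force: [-0.5, 0.3, -1.8]
u,v mm [-151.2   -1.7] z 183.7 az err deg 0.05 zaxis [ 0.  0. -1.] F [-0.5  0.3 -1.8] j [ 0.05  0.76  0.62  1.43  0.   -2.35] t 13.05
```

```bash
python3 -m pendant '[{"travel":[0,0.008,0.012],"rot":[0,0,0],"fingers":-1},{"travel":[0,0.008,0.024],"rot":[0,0,0],"fingers":-1},{"travel":[0,0.008,0.024],"rot":[0,0,0],"fingers":-1},{"travel":[0,0.008,0.024],"rot":[0,0,0],"fingers":-1}]'|sed -n 2,4p
python3 -c "
from h import *; where()"
python3 -m pendant '[{"travel":[-0.05,0,0],"rot":[0,0,0],"fingers":-1},{"travel":[-0.1,0,0],"rot":[0,0,0],"fingers":-1},{"travel":[-0.15,0,0],"rot":[0,0,0],"fingers":-1},{"travel":[-0.2,0,0],"rot":[0,0,0],"fingers":-1},{"travel":[-0.2,0,0],"rot":[0,0,0],"fingers":-1},{"travel":[-0.2,0,0],"rot":[0,0,0],"fingers":-1}]'|sed -n 2,4p
python3 -c "
from h import *; where()"
```

```text
tcp_pos: [0.7659, 0.115, 0.1807]
orientation: [-0.0, 0.932, -0.364, -0.0]
wrist_force: [-0.5, 0.1, -1.9]
u,v mm [-151.2   -0.6] z 180.7 az err deg 0.04 zaxis [-0.  0. -1.] F [-0.5  0.1 -1.9] j [ 0.05  0.76  0.61  1.42  0.   -2.35] t 13.45
tcp_pos: [0.7482, 0.1316, 0.1811]
orientation: [-0.0, 0.932, -0.363, 0.0]
wrist_force: [-0.3, -0.0, -3.1]
u,v mm [-126.9   -0.8] z 181.1 az err deg 0.07 zaxis [ 0. -0. -1.] F [-0.3 -0.  -3.1] j [ 0.07  0.72  0.54  1.39 -0.   -2.33] t 14.05
```

```bash
python3 -m pendant '[{"travel":[-0.03,0,0],"rot":[0,0,0],"fingers":-1},{"travel":[-0.06,0,0],"rot":[0,0,0],"fingers":-1},{"travel":[-0.09,0,0],"rot":[0,0,0],"fingers":-1},{"travel":[-0.09,0,0],"rot":[0,0,0],"fingers":-1},{"travel":[-0.09,0,0],"rot":[0,0,0],"fingers":-1}]'|sed -n 2,4p
python3 -c "
from h import *; where()"
python3 -m pendant '[{"travel":[-0.01,0,0],"rot":[0,0,0],"fingers":-1},{"travel":[-0.02,0,0],"rot":[0,0,0],"fingers":-1},{"travel":[-0.02,0,0],"rot":[0,0,0],"fingers":-1}]'|sed -n 2,4p
python3 -c "
from h import *; where()"
python3 -m pendant '[{"travel":[-0.008,0,0],"rot":[0,0,0],"fingers":-1},{"travel":[-0.016,0,0],"rot":[0,0,0],"fingers":-1},{"travel":[-0.016,0,0],"rot":[0,0,0],"fingers":-1}]'|sed -n 2,4p
python3 -c "
from h import *; where()"
```

```text
tcp_pos: [0.7403, 0.1387, 0.1809]
orientation: [-0.0, 0.932, -0.364, 0.0]
wrist_force: [0.7, -0.4, -2.0]
u,v mm [-116.3   -0.7] z 180.9 az err deg 0.05 zaxis [ 0.  0. -1.] F [ 0.7 -0.4 -2. ] j [ 0.08  0.71  0.51  1.37  0.   -2.32] t 14.55
tcp_pos: [0.7385, 0.1403, 0.1808]
orientation: [-0.0, 0.932, -0.364, -0.0]
wrist_force: [0.3, -0.8, -2.4]
u,v mm [-113.9   -0.7] z 180.8 az err deg 0.05 zaxis [-0.  0. -1.] F [ 0.3 -0.8 -2.4] j [ 0.08  0.7   0.5   1.37  0.   -2.32] t 14.85
tcp_pos: [0.7375, 0.1413, 0.181]
orientation: [0.0, 0.932, -0.364, 0.0]
wrist_force: [2.0, -0.6, -1.1]
u,v mm [-112.4   -0.7] z 181.0 az err deg 0.04 zaxis [ 0.001 -0.    -1.   ] F [ 2.  -0.6 -1.1] j [ 0.08  0.7   0.5   1.37 -0.   -2.31] t 15.15
```

```bash
python3 -m pendant '[{"travel":[-0.008,0,0],"rot":[0,0,0],"fingers":-1},{"travel":[-0.008,0,0],"rot":[0,0,0],"fingers":-1}]'|sed -n 2,4p
python3 -c "
from h import *; where()"
python3 -m pendant '[{"travel":[-0.008,0,0],"rot":[0,0,0],"fingers":-1},{"travel":[-0.008,0,0],"rot":[0,0,0],"fingers":-1}]'|sed -n 2,4p
python3 -c "
from h import *; where()"
```

```text
tcp_pos: [0.7374, 0.1414, 0.1814]
orientation: [0.0, 0.931, -0.364, 0.001]
wrist_force: [2.7, -2.9, -1.2]
u,v mm [-112.3   -0.8] z 181.4 az err deg 0.01 zaxis [ 0.002 -0.001 -1.   ] F [ 2.7 -2.9 -1.2] j [ 0.08  0.7   0.5   1.37 -0.   -2.31] t 15.35
tcp_pos: [0.7373, 0.1415, 0.1816]
orientation: [0.0, 0.931, -0.364, 0.002]
wrist_force: [5.7, -4.6, -1.8]
u,v mm [-112.2   -0.7] z 181.6 az err deg -0.02 zaxis [ 0.004 -0.002 -1.   ] F [ 5.7 -4.6 -1.8] j [ 0.08  0.7   0.5   1.37 -0.   -2.31] t 15.55
```

```bash
python3 -m pendant '[{"travel":[0.009,0,0.008],"rot":[0,0,0],"fingers":-1},{"travel":[0.009,0,0.008],"rot":[0,0,0],"fingers":-1},{"travel":[0.009,0,0.008],"rot":[0,0,0],"fingers":-1}]'|sed -n 2,4p
python3 -c "
from h import *; where()"
python3 -m pendant '[{"travel":[0,0,0],"rot":[0,0,0],"fingers":-0.6},{"travel":[0,0,0],"rot":[0,0,0],"fingers":-0.3},{"travel":[0,0,0],"rot":[0,0,0],"fingers":0.2},{"travel":[0,0,0],"rot":[0,0,0],"fingers":0.2},{"travel":[0,0,0],"rot":[0,0,0],"fingers":0.2},{"travel":[0,0,0],"rot":[0,0,0],"fingers":0.2}]'
python3 m.py pics/g.png
```

```text
tcp_pos: [0.7376, 0.1414, 0.1806]
orientation: [-0.0, 0.931, -0.364, 0.001]
wrist_force: [4.1, -3.2, 1.0]
u,v mm [-112.4   -0.8] z 180.6 az err deg 0.0 zaxis [ 0.002 -0.    -1.   ] F [ 4.1 -3.2  1. ] j [ 0.08  0.7   0.5   1.37 -0.   -2.31] t 15.85
clock: 16.45
tcp_pos: [0.7365, 0.1422, 0.1798]
orientation: [-0.0, 0.932, -0.364, -0.0]
wrist_force: [-0.1, -0.3, 0.3]
finger_gap: 0.0511
grip_force: 0.0
u,v mm [-111.    -0.7] z 179.8 az err deg 0.05 zaxis [-0.  0. -1.] F [-0.1 -0.3  0.3] j [ 0.08  0.7   0.49  1.37  0.   -2.31] t 16.45
plate 3200 146.5140144443135 u [-130.33780671 -129.88603711 -100.30528317] v [-25.82044213  -1.32452354  23.60284586]
stage z 140.52361695504243 u [-199.56229065 -198.43413887] v [-79.62381575 -77.33348926  76.10226156  78.30770697]
rail -150 1 487 [43.7 55.6]
rail -150 -1 495 [-56.9 -44.9]
rail -130 1 803 [37.  51.4]
rail -130 -1 813 [-52.6 -38.3]
rail -110 1 367 [33.3 45.1]
rail -110 -1 364 [-46.5 -34.7]
rail -90 1 65 [27.1 29.6]
rail -90 -1 92 [-31.6 -28.6]
rail -70 1 319 [27.2 34.8]
rail -70 -1 337 [-36.6 -28.8]
rail -50 1 175 [27.2 35.2]
rail -50 -1 178 [-37.3 -28.9]
```

View pics/g.png

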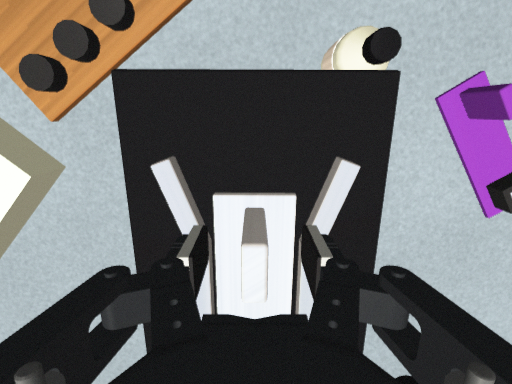

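```bash
python3 -m pendant '[{"travel":[0,0,-0.15],"rot":[0,0,0],"fingers":0.2},{"travel":[0,0,-0.35],"rot":[0,0,0],"fingers":0.2},{"travel":[0,0,-0.55],"rot":[0,0,0],"fingers":0.2},{"travel":[0,0,-0.75],"rot":[0,0,0],"fingers":0.2},{"travel":[0,0,-0.75],"rot":[0,0,0],"fingers":0.2}]'|sed -n 2,4p
python3 - <<'E'
from h import *
P=np.load("wrist.npy").reshape(-1,3); P=P[np.isfinite(P[:,2])]; x,y,z=P.T
def ln(m,l):
    p=P[m]; f=np.polyfit(p[:,1],p[:,0],1); print(l,len(p),"slope deg",-np.degrees(np.arctan(f[0])),"at y=-.346 x",np.polyval(f,-.346),"min",p.min(0),"max",p.max(0),"mean",p.mean(0))
ln((z>.06)&(z<.084)&(x<.425)&(x>.37)&(abs(y+.345)<.08),"handle")
ln((z>.094)&(z<.104)&(x<.49)&(x>.42)&(abs(y+.345)<.15),"front")
E
```

```text
tcp_pos: [0.7379, 0.1422, 0.2744]
orientation: [-0.002, 0.932, -0.364, 0.003]
wrist_force: [0.7, 0.2, -0.0]
handle 975 slope deg 2.579666266355124 at y=-.346 x 0.4071312300533348 min [ 0.39693433 -0.41242568  0.07195811] max [ 0.42498715 -0.28315781  0.08050542] mean [ 0.40715744 -0.34658179  0.07681521]
front 2604 slope deg 3.809404535508923 at y=-.346 x 0.4473831877677752 min [ 0.43139437 -0.48628575  0.0946055 ] max [ 0.46313778 -0.20375803  0.10081364] mean [ 0.44735522 -0.34557997  0.09799099]
```

```bash
python3 -m pendant '[{"travel":[0.05,0.2,0],"rot":[0,0,0.14],"fingers":0},{"travel":[0.1,0.4,0],"rot":[0,0,0.28],"fingers":-1},{"travel":[0.13,0.6,0],"rot":[0,0,0.42],"fingers":-1},{"travel":[0.16,0.8,0],"rot":[0,0,0.56],"fingers":-1},{"travel":[0.2,0.95,0],"rot":[0,0,0.7],"fingers":-1},{"travel":[0.2,0.95,0],"rot":[0,0,0.75],"fingers":-1},{"travel":[0.2,0.95,0],"rot":[0,0,0.75],"fingers":-1}]'|sed -n 2,3p
python3 -m pendant '[{"travel":[0.2,0.2,0],"rot":[0,0,0.14],"fingers":-1},{"travel":[0.4,0.4,0],"rot":[0,0,0.28],"fingers":-1},{"travel":[0.6,0.6,0],"rot":[0,0,0.42],"fingers":-1},{"travel":[0.88,0.955,0],"rot":[0,0,0.56],"fingers":-1},{"travel":[0.88,0.955,0],"rot":[0,0,0.7],"fingers":-1},{"travel":[0.88,0.955,0],"rot":[0,0,0.75],"fingers":-1},{"travel":[0.88,0.955,0],"rot":[0,0,0.75],"fingers":-1}]'|sed -n 2,3p
python3 -m pendant '[{"travel":[0.3,0,0],"rot":[0,0,0.14],"fingers":-1},{"travel":[0.6,-0.05,0],"rot":[0,0,0.28],"fingers":-1},{"travel":[0.95,-0.08,0],"rot":[0,0,0.42],"fingers":-1},{"travel":[0.95,-0.08,0],"rot":[0,0,0.56],"fingers":-1},{"travel":[0.95,-0.08,0],"rot":[0,0,0.7],"fingers":-1},{"travel":[0.95,-0.08,0],"rot":[0,0,0.73],"fingers":-1},{"travel":[0.95,-0.08,0],"rot":[0,0,0.73],"fingers":-1}]'|sed -n 2,3p
python3 -m pendant '[{"travel":[0.3,-0.3,0],"rot":[0,0,0],"fingers":-1},{"travel":[0.6,-0.6,0],"rot":[0,0,0],"fingers":-1},{"travel":[0.88,-0.78,0],"rot":[0,0,0],"fingers":-1},{"travel":[0.88,-0.78,0],"rot":[0,0,0],"fingers":-1}]'|sed -n 2,3p
python3 -m pendant '[{"travel":[0.2,-0.35,0],"rot":[0,0,0],"fingers":-1},{"travel":[0.41,-0.74,0],"rot":[0,0,0],"fingers":-1},{"travel":[0.41,-0.74,0],"rot":[0,0,0],"fingers":-1},{"travel":[0.41,-0.74,0],"rot":[0,0,0],"fingers":-1}]'
```

```text
tcp_pos: [0.6764, 0.0413, 0.2691]
orientation: [0.0, 0.721, -0.693, -0.0]
tcp_pos: [0.5665, -0.0683, 0.2694]
orientation: [-0.0, -0.402, 0.916, 0.0]
tcp_pos: [0.497, -0.1584, 0.2694]
orientation: [-0.0, -0.032, 0.999, 0.0]
tcp_pos: [0.3945, -0.2606, 0.2696]
orientation: [-0.001, -0.03, 1.0, -0.0]
clock: 19.9
tcp_pos: [0.3535, -0.3507, 0.2693]
orientation: [-0.0, -0.031, 1.0, 0.001]
wrist_force: [0.5, 0.2, 0.1]
finger_gap: 0.0001
grip_force: 0.0
```

```bash
python3 -m pendant '[{"travel":[0,0,0.4],"rot":[0,0,0],"fingers":-1},{"travel":[0,0,0.845],"rot":[0,0,0],"fingers":-1},{"travel":[0,0,0.845],"rot":[0,0,0],"fingers":-1}]'|sed -n 2,3p
python3 -m pendant '[{"travel":[0,0,0.3],"rot":[0,0,0],"fingers":-1},{"travel":[0,0,0.6],"rot":[0,0,0],"fingers":-1},{"travel":[0,0,0.845],"rot":[0,0,0],"fingers":-1},{"travel":[0,0,0.845],"rot":[0,0,0],"fingers":-1},{"travel":[0,0,0.845],"rot":[0,0,0],"fingers":-1}]'|sed -n 2,4p
python3 -m pendant '[{"travel":[-0.1,0,0],"rot":[0,0,0],"fingers":-1},{"travel":[-0.2,0,0],"rot":[0,0,0],"fingers":-1},{"travel":[-0.3,0,0],"rot":[0,0,0],"fingers":-1},{"travel":[-0.4,0,0],"rot":[0,0,0],"fingers":-1},{"travel":[-0.5,0,0],"rot":[0,0,0],"fingers":-1}]'
```

```text
tcp_pos: [0.3515, -0.3444, 0.1625]
orientation: [-0.003, -0.033, 0.999, 0.005]
tcp_pos: [0.3547, -0.3502, 0.0686]
orientation: [0.0, -0.032, 0.999, -0.0]
wrist_force: [-0.3, -0.4, 0.6]
clock: 21.2
tcp_pos: [0.4146, -0.3467, 0.0674]
orientation: [0.0, -0.031, 1.0, -0.0]
wrist_force: [-2.2, -0.0, 1.4]
finger_gap: 0.0
grip_force: 1.0
```

```bash
python3 -m pendant '[{"travel":[-0.1,0,0],"rot":[0,0,0],"fingers":-1},{"travel":[-0.2,0,0],"rot":[0,0,0],"fingers":-1},{"travel":[-0.3,0,0],"rot":[0,0,0],"fingers":-1},{"travel":[-0.4,0,0],"rot":[0,0,0],"fingers":-1},{"travel":[-0.5,0,0],"rot":[0,0,0],"fingers":-1},{"travel":[-0.6,0,0],"rot":[0,0,0],"fingers":-1},{"travel":[-0.7,0,0],"rot":[0,0,0],"fingers":-1},{"travel":[-0.8,0,0],"rot":[0,0,0],"fingers":-1},{"travel":[-0.9,0,0],"rot":[0,0,0],"fingers":-1},{"travel":[-1,0,0],"rot":[0,0,0],"fingers":-1}]'|sed -n 2,4p
python3 -m pendant '[{"travel":[-0.1,0,0],"rot":[0,0,0],"fingers":-1},{"travel":[-0.2,0,0],"rot":[0,0,0],"fingers":-1},{"travel":[-0.3,0,0],"rot":[0,0,0],"fingers":-1},{"travel":[-0.38,0,0],"rot":[0,0,0],"fingers":-1},{"travel":[-0.38,0,0],"rot":[0,0,0],"fingers":-1}]'|sed -n 2,4p
```

```text
tcp_pos: [0.5339, -0.3387, 0.0668]
orientation: [-0.0, -0.031, 1.0, 0.0]
wrist_force: [-1.8, 1.0, 0.2]
tcp_pos: [0.5806, -0.3365, 0.0671]
orientation: [0.001, -0.031, 1.0, -0.001]
wrist_force: [0.4, 0.4, -1.1]
```

```bash
for i in 1 2 3; do python3 -m pendant '[{"travel":[-0.04,0,0],"rot":[0,0,0],"fingers":-1},{"travel":[-0.08,0,0],"rot":[0,0,0],"fingers":-1},{"travel":[-0.08,0,0],"rot":[0,0,0],"fingers":-1}]'|sed -n '2p;4p'; done
```

```text
tcp_pos: [0.5888, -0.336, 0.0672]
wrist_force: [0.1, 0.1, 0.0]
tcp_pos: [0.5987, -0.3351, 0.0672]
wrist_force: [-0.2, 0.9, 0.4]
tcp_pos: [0.6065, -0.3345, 0.0669]
wrist_force: [-6.0, -1.7, 1.9]
```

```bash
for i in 1 2; do python3 -m pendant '[{"travel":[-0.03,0,0],"rot":[0,0,0],"fingers":-1},{"travel":[-0.03,0,0],"rot":[0,0,0],"fingers":-1}]'|sed -n '2p;4p'; done
```

```text
tcp_pos: [0.6066, -0.3345, 0.0669]
wrist_force: [-15.0, -1.5, 8.8]
tcp_pos: [0.6068, -0.3344, 0.0668]
wrist_force: [-24.6, -2.0, 13.8]
```

```bash
python3 -m pendant '[{"travel":[0.1,0,0],"rot":[0,0,0],"fingers":-1},{"travel":[0.4,0,0],"rot":[0,0,0],"fingers":-1},{"travel":[0.7,0,0],"rot":[0,0,0],"fingers":-1},{"travel":[0.7,0,0],"rot":[0,0,0],"fingers":-1}]'|sed -n '2p;4p'
python3 -m pendant '[{"travel":[0.3,0,-0.3],"rot":[0,0,0],"fingers":-1},{"travel":[0.6,0,-0.6],"rot":[0,0,0],"fingers":-1},{"travel":[0.9,0,-0.95],"rot":[0,0,0],"fingers":-1},{"travel":[0.9,0,-0.95],"rot":[0,0,0],"fingers":-1}]'|sed -n '2p;4p'
python3 -m pendant '[{"travel":[0,0,-0.4],"rot":[0,0,0],"fingers":-1},{"travel":[0,0,-0.8],"rot":[0,0,0],"fingers":-1},{"travel":[0,0,-0.8],"rot":[0,0,0],"fingers":-1},{"travel":[0,0,-0.8],"rot":[0,0,0],"fingers":-1}]'|sed -n '1,4p'
python3 - <<'E'
from h import *
img,P=cloud("top"); im2,S=cloud("scene")
cv2.imwrite("pics/i.png",np.hstack([cv2.resize(img[60:260,50:450],(800,400))]))
c,n=np.cos(TH),np.sin(TH)
for nm,Q in(("top",P),("scene",S)):
    p=Q.reshape(-1,3); p=p[np.isfinite(p[:,2])]; d=p[:,:2]-O; u=d@[c,n]*1e3; v=d@[-n,c]*1e3; z=p[:,2]*1e3
    k=(abs(v)<25)&(z>183)&(z<205)&(u<-80)&(u>-140); print(nm,"fin",k.sum(),u[k].mean(),v[k].mean(),z[k].mean())
    x,y=p[:,0],p[:,1]; 
    k=(abs(y+.34)<.12)&(z>92)&(z<103)&(x>.6)&(x<.72); print("front x",np.percentile(x[k],[5,50,95]) if k.sum() else 0)
    k=(abs(y+.34)<.1)&(z>106)&(z<116)&(x>.6)&(x<.8); print("top board front",np.percentile(x[k],[1,5]))
for t in("cap","cleaner","slidebox"):
    for r in env.outline_of("top",t)[:1]: print(t,np.round(r["xy"]),np.round(np.nanmedian(P[r["mask"]],0),3))
E
```

```text
tcp_pos: [0.5265, -0.3382, 0.0663]
wrist_force: [-0.2, -0.1, -0.6]
tcp_pos: [0.4229, -0.3479, 0.1863]
wrist_force: [1.3, -0.7, -0.0]
clock: 25.2
tcp_pos: [0.4246, -0.3467, 0.2785]
orientation: [0.002, -0.031, 1.0, -0.001]
wrist_force: [0.3, 0.2, -0.1]
top fin 47 -110.86247957335668 -0.38889602454338995 193.25898464875004
front x [0.65618275 0.66813554 0.67937376]
top board front [0.67377861 0.6806645 ]
scene fin 29 -113.09264616675966 2.8441861777130986 193.35844000450396
front x [0.65321085 0.66125364 0.66856446]
top board front [0.67081768 0.67866621]
cleaner [230. 149.] [0.751 0.001 0.066]
slidebox [102. 254.] [0.396 0.42  0.039]
```

View pics/i.png

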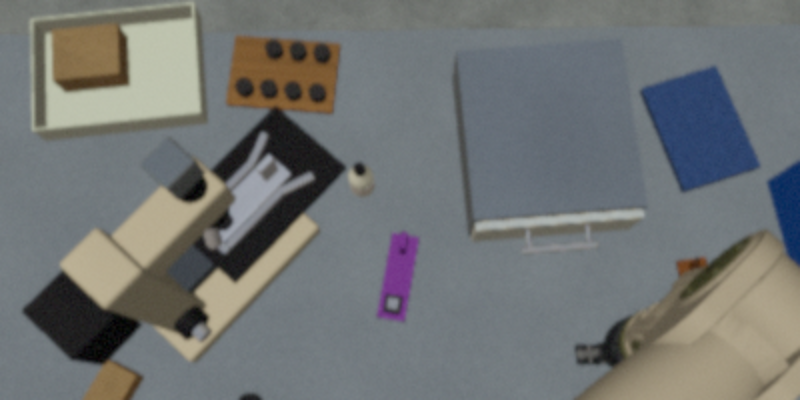

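The picture shows the drawer shut at (558,225), the carrier between the rails at (255,195), and the bottle at (360,180) not moved.

```bash
python3 -c "
from workcell import env; print(env.hand_in())"
```

```text
the job is handed in; nothing more can be done
None
```

I loaded the round-mount carrier against the stop under the objective, left the square-mount carrier in the drawer, pushed the drawer shut and handed the job in at about 25 s; the hand-in call gave no verdict, and in the last check the bottle and box had not moved, though the cap was not detected.

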